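# Clear, shut and pin down the accessory case

### The job

The smaller tape roll is too tall for the shallow grey case, so lift it out and set it down flat on the table clear of the case, leaving the small parcel inside. Then shut the case's lid and push both black locking pins at its front corners down until they are fully home. Leave the other things on the table where they are.

Things in the scene. Friction and masses are not known exactly. Their poses are not given: they have to be found in the camera images.
- case: Grey plastic case with a shallow well, fixed to the table, open lid hinged on its far side. 150 mm (own x) by 212 mm (own y) outside, 130 x 200 mm inside; inner floor 56 mm and rim 88 mm above the table. Origin: centre of its underside, at table height; x points to the hinge side, -x to the front.
- lid (a joint): Hinge of the case's lid, rad: 0 is fully shut (lid flat on the rim), about 1.2 to 1.6 at the start (standing open); stop at 1.75. The hinge is stiff: the lid stays where it is left. The lid is a plate 158 mm long from hinge to front edge, 212 mm wide, 6 mm thick, with a tab 60 mm wide and 10 mm long at the middle of the front edge.
- lid_hinge (a point): Middle of the lid's hinge line, on the far rim of the case, 88 mm above the table. Own axes are the lid's: -x along the plate to its front edge, y along the hinge, z out of the plate's upper (outer) face; turns with the lid.
- lid_front (a point): Middle of the lid's front edge, on the upper (outer) face, 158 mm from the hinge line; moves with the lid, same axes.
- pin_left_top (a point): Centre of the top of the left locking pin, a black mushroom head 27 mm across standing on the lid's upper face close to the front left corner (own y +85 mm, 143 mm from the hinge line). Proud, its top is 12.5 mm above the lid's upper face (106.5 mm above the table with the lid shut); pushed home, 6.5 mm (100.5 mm).
- pin_right_top (a point): The same for the right locking pin (own y -85 mm).
- pin_left (a joint): How far the left pin is pushed in, m: 0 proud, 0.006 fully home. It is stiff (about 8 N) and stays where it is left.
- pin_right (a joint): The same for the right pin.
- tape_roll: The smaller, tan-coloured roll of parcel tape lying flat in the case, in either its left or its right half: a ring 92 mm across, 48 mm high, hole about 70 mm across, wall about 10 mm. Its top stands 16 mm above the case's rim. Origin: centre of its underside; z is the roll's axis.
- small_parcel: Small cardboard parcel lying in the other half of the case, 55 (own x) x 76 (own y) x 30 mm high; fits under the lid. Origin: centre of its underside.
- marker: Bystander: white marker pen with black cap lying on the table, 135 mm long, 17 mm thick, along its own y; origin under its middle.
- knife: Bystander: blue snap-off knife lying flat, 158 mm long along its own y, 22 mm wide, 16 mm high; origin under its middle.
Things that resemble listed ones, but are neither listed nor needed, are in the scene too. What is shaped like the tape_roll but purple is not meant.

How it is judged:
By the outcome, as a careful person would: the job done as asked, in the order asked, and still so for the second after the job is handed in, with the robot touching nothing.
It also fails if it takes over 72 s, if anything falls off the work surface, if the arm or the gripper's body presses on something with over 40 N, if the wrist force passes 120 N, or if a joint passes its speed limit or range.

### The arm

A 6-joint arm with a two-finger parallel gripper is mounted at the origin on the work surface; the furniture and walls round the work are solid. World frame = base frame: x ahead of the robot, y to its left, z up, the work surface at z = 0. Lengths are in m, angles in rad, forces in N, time in s.
With the tool pointing down it reaches from about 0.3 to 0.95 m from the base axis. Payload 3.1 kg.
Tool frame: the origin (TCP) lies midway between the tips of the shut fingers; the grasp point (between the pads) lies tcp_to_grasp behind it (tcp_to_grasp is the distance from the TCP to the grasp point, in m); y points along the fingers, z is the direction in which the jaws open and shut, and the axes are right-handed (so a half turn about y gives the same grasp; the last joint's range is limited). The gripper opens to 85 mm and grips with 20 to 120 N. Pads are 22 mm wide; open, the fingers measure 114 mm over their backs; the gripper's body (76 mm by 85 mm) begins 54 mm behind the grasp point. The pads swing forward as they close: fully open they stand 13 mm farther back than shut.
Start: joints at [-1.377, 0.308, 1.634, -0, 1.2, -0.07], TCP at [0.163, -0.603, 0.231] pointing down, gripper open.
Joint ranges: [-3.06, 3.06], [-0.79, 1.96], [0.05, 2.63], [-1.19, 4.34], [0.05, 2.64], [-2.94, 2.94]. Speed limits (rad/s): [2.79, 2.79, 3.14, 3.14, 3.14, 3.14].

### API

Orientations are given as a rotation vector (axis times angle).
In Python, from workcell import get_state, get_image, hand_in, tcp_to_grasp gives the robot as it stands.
- The arm moves only by the tool send_rows, never from a script. Its argument "steps" is a list that holds one entry, the list of rows, each a list of 7 numbers: the shift along the tool's x, y, z in cm, then the turn, a rotation vector about the tool's x, y, z in degrees, then the closure, from 0 (fully open) to 1 (shut). In form: [[[x, y, z, rx, ry, rz, claw], ...]]. A call has 1 to 20 rows; each row is the pose to reach, as a shift and turn from the pose commanded when the call began, along the tool's axes at that moment; what a row does not reach only later rows make up. A row lasts 1/8 s, in which the tool goes at most 62.5 mm and 10.7 degrees, less where a joint would pass 70% of its speed; a pose out of reach is approached as far as the arm can. A call with a gripper value outside its range is refused whole. The fingers move at their own pace and stop on an object; "newtons" is the grip in N (left out, the last holds). Time passes only in rows, so rows that repeat a pose let the fingers close. It gives the time, the measured TCP pose, the force and the opening at its end, in the units of the state.
- get_state(): the state, without advancing time (a new reading comes with each control period).
- get_image(name): name is "scene" or "top"; returns a dict with "color" (420x560x3 uint8, red, green, blue), "range_z" (420x560 float32, m along the optical axis (not along the pixel's ray), 0 where there is no reading), "camera_matrix" (3x3 intrinsics, pixels), "camera_from_world" (4x4, takes a point from world to camera coordinates). Camera axes: x right, y up, looking along -z (the intrinsics and any distortion apply to the point x, -y, -z); pixel columns grow to the right and rows downward; lengths in m; the calibration is good to about 2 mm. A picture is of the moment at which its call begins.
- hand_in(): hands the job in, once; it reports no verdict.
The state is a dict: "clock": time; "qpos": joint angles; "dq": joint speeds; "tau": joint torques, N m; "tcp_pos": TCP position; "tcp_rot": TCP orientation; "wrist_force": force on the tool from outside, world axes, zero at the start; "ft_torque": the same for the moment, N m; "finger_gap": opening from 0.0 (shut) to 1.0 (fully open).
Only numpy, scipy, OpenCV 4.12 (cv2) and the standard library are available. Lean on these libraries where they do the work, as an engineer would, in place of code of your own. Each camera call takes 0.05 s, during which the arm holds its last target. There are 200 camera calls.

## Working session

There is one attempt and no reset: what is moved stays moved. The work goes in short steps, Python scripts to look and compute and a tool call to move; the robot and the scene stay as the last step left them, time stands still between calls to the robot, and variables do not carry over. Pictures are saved under pics/ and viewed, about 8 in all and at most 12, crops included, and the job is handed in when it is done.

Besides the shell and the picture viewer there is one more tool, called after "Request:" as a command line: name --argument value ..., lists and objects as JSON in quotes. send_rows: Moves the arm, as the interface text tells. Its arguments: {"type":"object","properties":{"steps":{"type":"array","items":{"type":"array","items":{"type":"array","items":{"type":"number"}}}},"newtons":{"type":"number"}},"required":["steps"]}

```bash
mkdir -p pics; ls
cat > h.py <<'E'
import numpy as np, cv2
from workcell import *
from scipy.spatial.transform import Rotation as R
def snap(n,f=None):
    im=get_image(n)
    if f: cv2.imwrite('pics/'+f,im['color'][:,:,::-1])
    return im
def world(im):
    "per-pixel world points from depth"
    K=im['camera_matrix'];z=im['range_z'];h,w=z.shape
    u,v=np.meshgrid(np.arange(w),np.arange(h))
    p=np.stack([(u-K[0,2])/K[0,0]*z,-(v-K[1,2])/K[1,1]*z,-z,np.ones_like(z)],-1)
    return (p@np.linalg.inv(im['camera_from_world']).T)[...,:3]
def totool(target,rv=None):
    s=get_state();return R.from_rotvec(s['tcp_rot']).inv().apply(np.array(target)-s['tcp_pos'])*100
E
python3 - <<'E'
from h import *
s=get_state();print(s,tcp_to_grasp);print(R.from_rotvec(s['tcp_rot']).as_matrix().round(3))
a=snap('scene');b=snap('top')
cv2.imwrite('pics/a.png',a['color'][:,:,::-1]);cv2.imwrite('pics/b.png',b['color'][:,:,::-1])
for i in (a,b):print(i['camera_matrix'],np.linalg.inv(i['camera_from_world']).round(3),[k for k in i])
E
```

```text
pics
{'clock': 0.0, 'qpos': array([-1.37670238e+00,  3.09017293e-01,  1.63522258e+00, -3.48573672e-05,
        1.19967373e+00, -6.97017082e-02]), 'dq': array([-6.25562463e-04,  4.27203644e-05, -1.04877248e-04,  3.26005939e-04,
        1.68526603e-04, -9.52106956e-05]), 'tau': array([ 7.59884078e-04, -4.15249944e+01, -2.76664531e+01,  6.22148946e-05,
        1.02984201e-02,  1.57961358e-05]), 'tcp_pos': array([ 0.16276813, -0.60256934,  0.23002225]), 'tcp_rot': array([-0.27623703,  2.08309698, -2.07823919]), 'wrist_force': array([-0.75064025,  0.10326576,  0.46427827]), 'ft_torque': array([-0.04872951,  0.05247976,  0.03083939]), 'finger_gap': 0.9958451497949287} 0.0187
[[-0.965 -0.     0.261]
 [-0.261  0.002 -0.965]
 [-0.    -1.    -0.002]]
[[449.4116097    0.         276.47025159]
 [  0.         449.4116097  209.08834   ]
 [  0.           0.           1.        ]] [[-0.48  -0.598  0.642  0.956]
 [ 0.877 -0.312  0.365  0.001]
 [-0.019  0.738  0.675  0.652]
 [ 0.     0.     0.     1.   ]] ['color', 'range_z', 'camera_matrix', 'camera_from_world']
[[465.01214863   0.         284.53323035]
 [  0.         465.01214863 207.20811189]
 [  0.           0.           1.        ]] [[-0.005  0.983 -0.184  0.265]
 [-0.999 -0.011 -0.033 -0.307]
 [-0.034  0.184  0.982  0.943]
 [ 0.     0.     0.     1.   ]] ['color', 'range_z', 'camera_matrix', 'camera_from_world']
```

View pics/a.png

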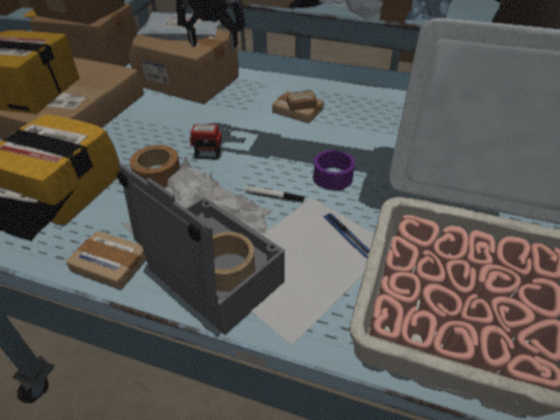

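View pics/b.png

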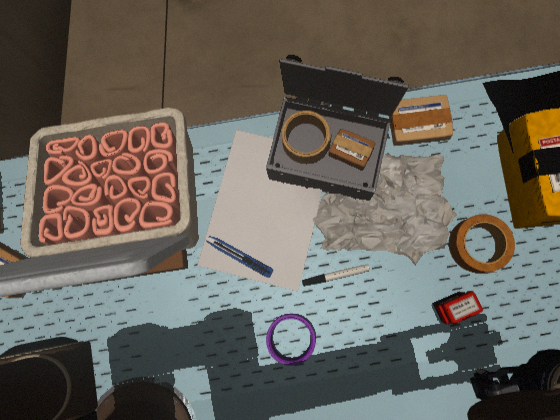

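The scene shows the open grey case with a tan roll inside, top (305,136), scene (232,258). In the top view, these could be mistaken for it:
- the larger brown roll on the table (484,243)
- the purple roll (291,338)

The parcel in the case is at (352,148), and a decoy parcel lies on the table at (423,119). I choose the tan roll inside the case, at top (305,136).

Run:
```python
from h import *
b=snap('top');P=world(b);c=b['color']
hsv=cv2.cvtColor(c,cv2.COLOR_RGB2HSV)
print('table z',np.median(P[270:300,80+250:400,2]))
roi=np.zeros(c.shape[:2],bool);roi[60:200,265:390]=1
z=P[...,2]
sat=hsv[...,1]>90
m=roi&sat&(z>.095)&(z<.112)&(np.indices(z.shape)[1]<340)
q=P[m];print('roll',len(q),np.median(q[:,2]))
(e,r)=cv2.minEnclosingCircle(q[:,:2].astype(np.float32));print(e,r)
m=roi&sat&(z>.078)&(z<.092)&(np.indices(z.shape)[1]>330)
q=P[m];print('parcel',len(q),np.median(q[:,2]),cv2.minAreaRect(q[:,:2].astype(np.float32)))
m=roi&~sat&(z>.083)&(z<.092)
q=P[m];print('rim',len(q),cv2.minAreaRect(q[:,:2].astype(np.float32)))
# grid heights map over area
for x in np.arange(.34,.64,.02):
    row=[]
    for y in np.arange(-.10,-.62,-.02):
        k=(abs(P[...,0]-x)<.01)&(abs(P[...,1]-y)<.01)&(b['range_z']>0)
        row.append('%4d'%(1000*z[k].max()) if k.any() else '  --')
    print('%.2f'%x,''.join(row))
# lid
m=(z>.1)&(z<.3)&~sat&roi_ if 0 else (z>.11)&(z<.3)&(np.indices(z.shape)[0]<115)&(np.indices(z.shape)[1]>270)&(np.indices(z.shape)[1]<412)
q=P[m];cen=np.median(q,0);u,s,v=np.linalg.svd(q-cen,full_matrices=False);print('lid',len(q),cen,q.min(0),q.max(0),'normal',v[2],s)
i=c[40:220,240:470,::-1];cv2.imwrite('pics/c.png',cv2.resize(i,None,fx=3,fy=3,interpolation=2))
```

```text
table z 0.0010725531640292663
roll 711 0.10498368533987157
(0.5799858570098877, -0.314626008272171) 0.06447497755289078
parcel 860 0.08600975067382838 ((0.5412484407424927, -0.40770894289016724), (0.07572313398122787, 0.05675153061747551), 66.60247802734375)
rim 2024 ((0.5497565269470215, -0.36275169253349304), (0.21233603358268738, 0.15579600632190704), 76.34809875488281)
0.34  311 314  10  14  14  20  10   9   7   6   7   7   6   4   4   4   5  20  22  22  34  45  45  65  71  50
0.36  227 227  14  12  12   7   7   6   8   7   7   7  21  23  12  23  25  18  24  26  29  39  44  47  62  51
0.38  167 164  14   8   8   7   7   6   7   8   7   7  11  23  27  16  19  20  20  21  26  31  26  31  35  50
0.40  165 161   7   8   7   8   9   8   7   7   8   9  18  19  24  19  27  25  25  24  26  30  24  31  37  36
0.42  158 159   7   8   7   7   7   6   8   6   9  10  21  19  15  12  15  17  11  12  19  28  26  26  21  13
0.44  154 150   7   9   7   8   7   8   7   7   7  12  16  20  14  30  29  59  26  22  25  28  25  23  28  13
0.46  150   5   8   6   8   7   7   7   7   7   9  13  21  90  9
[... 428 characters left out ...]
9 107 108  90  90  90  91  91  88  17  22  25  20  24  26
0.56  124   5   5   6   8   8   8   7  92 109  60  62  61 108  90  89  89  87  90  90  31  31  22   4   5   4
0.58  118   5   5   6   6   6   8   7  92 108 107  62 107 108  87  87  61  60 248 249  35  35  34  34  35  33
0.60    4   5   4   6   7   6   7   5  90 105 109 109 107 106 257 260 250 249 249 247  36  37  38  37  37  37
0.62    8   7   5   7   4   5   8   4  84  91 248 248 254 259 259 257 167 109  --  --  36  37  36  35  36  36
lid 4019 [ 0.61487655 -0.3803644   0.19991607] [ 0.58582826 -0.48267451  0.11017709] [ 0.65112568 -0.27563002  0.26024872] normal [-0.9683231   0.23854609 -0.07379795] [3.8855609  2.75630953 0.15717047]
```

View pics/c.png

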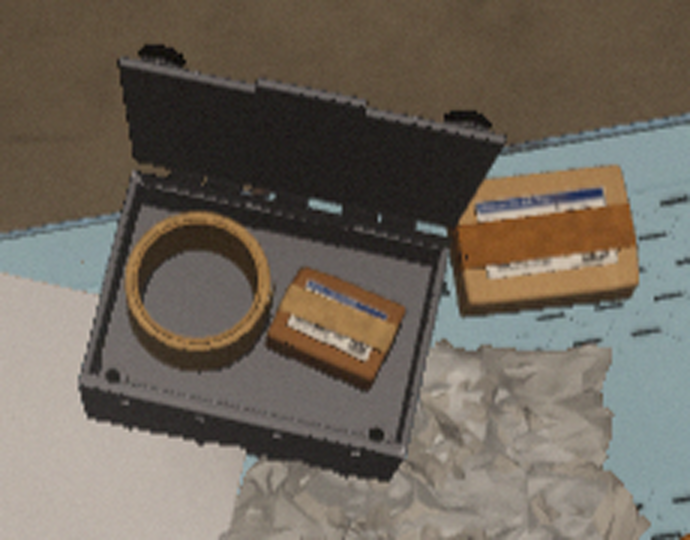

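The crop confirms the choice: the tan ring lies in the left half of the case (crop centre 198,285) and the parcel in the right half (340,325). The lid stands nearly upright with its pins on the far side. Next I refine the roll, corner gap, lid and set-down spot.

Run:
```python
from h import *
from scipy.optimize import least_squares
b=snap('top');P=world(b);c=b['color'];z=P[...,2]
hsv=cv2.cvtColor(c,cv2.COLOR_RGB2HSV);v,u=np.indices(z.shape)
m=(hsv[...,1]>90)&(z>.100)&(z<.110)&(u>275)&(u<335)&(v>105)&(v<170)
q=P[m]
f=least_squares(lambda p:np.hypot(q[:,0]-p[0],q[:,1]-p[1])-.041,[.56,-.325],loss='soft_l1',f_scale=.004)
rr=np.hypot(*(q[:,:2]-f.x).T);print('roll',f.x,np.percentile(rr,[2,50,98]))
C=np.array([.5497,-.3627]);th=np.deg2rad(-13.7);A=np.array([[np.cos(th),-np.sin(th)],[np.sin(th),np.cos(th)]])
print('roll in case',(f.x-C)@A)
# rim check in case frame
m=(z>.083)&(z<.093)&(u>262)&(u<392)&(v>85)&(v<205)&(hsv[...,1]<90)
o=(P[m][:,:2]-C)@A;print('rim pct',np.percentile(o,[1,5,50,95,99],axis=0))
fl=(z>.053)&(z<.063)&(u>262)&(u<392)&(v>95)&(v<205);o=(P[fl][:,:2]-C)@A;print('floor',np.percentile(o,[1,99],axis=0))
# lid in case frame
m=(z>.12)&(z<.24)&(v<115)&(u>280)&(u<400)&(hsv[...,1]<90)
o=(P[m][:,:2]-C)@A;zz=z[m]
for a in range(12,24,2):
    k=abs(zz*100-a)<1
    if k.any():print('lid z',a,np.median(o[k,0]),np.percentile(o[k,1],[1,99]))
print('spot',P[315,385],'heights',np.percentile(z[285:345,355:415],[2,50,98]))
for n,(x,y) in dict(red=(440,308),mark=(368,267),purp=(315,335),bigroll=(460,255),film=(415,262)).items():print(n,P[y,x])
```

```text
roll [ 0.56193173 -0.31904977] [0.0377694  0.04202268 0.04613171]
roll in case [0.00154568 0.04530529]
rim pct [[-0.07715792 -0.10558096]
 [-0.07629071 -0.10342326]
 [-0.00409309 -0.01790361]
 [ 0.07287921  0.10270321]
 [ 0.07639403  0.10504161]]
floor [[-0.0770653  -0.09961062]
 [ 0.06357223  0.09930607]]
lid z 12 0.07382484180947721 [-0.10337524  0.10189934]
lid z 14 0.07243211098043656 [-0.10243776  0.10229491]
lid z 16 0.07061320428509654 [-0.1024059   0.10288974]
lid z 18 0.06868799572900602 [-0.10266698  0.10186355]
lid z 20 0.06683072916210567 [-0.09943526  0.10225991]
lid z 22 0.064955561893113 [-0.09528801  0.10164076]
spot [ 0.22358841 -0.47121601  0.00394183] heights [-0.01549568  0.0009324   0.0047278 ]
red [ 0.2382932  -0.5617197   0.06218897]
mark [ 0.31652596 -0.44022351  0.01396577]
purp [ 0.18574113 -0.3339359   0.00064851]
bigroll [ 0.33597502 -0.60954714  0.04889346]
film [ 0.32514754 -0.53076849  0.02204169]
```

Request:
send_rows --steps '[[[-4,0,-2,0,-5,0,0.65],[-9,0,-4.2,0,-10,0,0.65],[-14,0,-6.5,0,-15,0,0.65],[-19,0,-8.8,0,-20,0,0.65],[-24,1,-11.1,0,-25.2,0,0.65],[-29,1.5,-13.4,0,-25.2,0,0.65],[-34,2,-15.7,0,-25.2,0,0.65],[-39,2.5,-18,0,-25.2,0,0.65],[-42.5,3,-19.6,0,-25.2,0,0.65],[-44.26,3,-20.47,0,-25.2,0,0.65],[-44.26,3,-20.47,0,-25.2,0,0.65],[-44.26,3,-20.47,0,-25.2,0,0.65]]]'

```text
clock: 1.7
tcp_pos: [0.5359, -0.2914, 0.2014]
tcp_rot: [-0.666, 1.814, -1.814]
wrist_force: [0.2, 0.4, 0.6]
finger_gap: 0.353
```

Run:
```python
from h import *
s=get_state();print(s['clock'],s['tcp_pos'],s['finger_gap'],s['wrist_force'],s['qpos']);print(R.from_rotvec(s['tcp_rot']).as_matrix().round(3));print(totool([.5367,-.2893,.072]))
b=snap('top');i=b['color'][40:220,220:450,::-1];cv2.imwrite('pics/d.png',cv2.resize(i,None,fx=3,fy=3,interpolation=2))
```

```text
1.7 [ 0.53594883 -0.29138255  0.20139582] 0.3526705752445895 [0.16179105 0.35683556 0.64735336] [-5.68910001e-01  3.08750564e-01  1.69652180e+00 -9.14818608e-04
  1.13656689e+00  2.99567221e-01]
[[-0.763 -0.001  0.646]
 [-0.646 -0.001 -0.763]
 [ 0.001 -1.     0.   ]]
[-0.20311526 12.93941017 -0.11048998]
```

View pics/d.png

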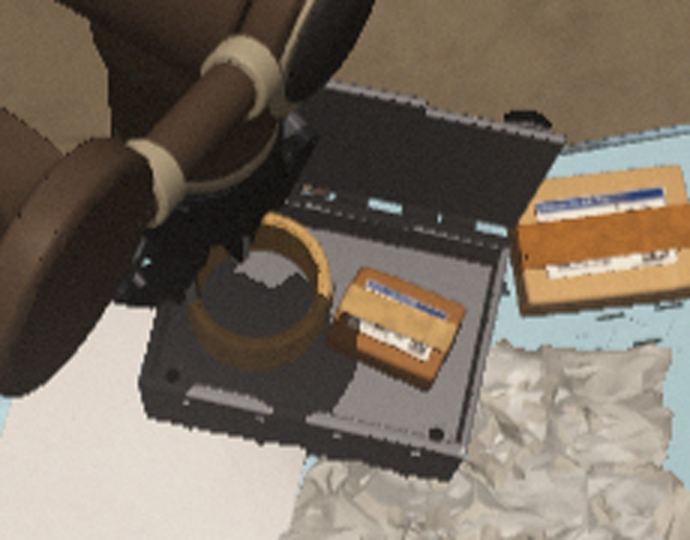

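The fingers hover over the front-left wall of the roll, around crop (180,290), clear of the lid. Going down.

Request:
send_rows --steps '[[[-0.2,3,-0.1,0,0,0,0.65],[-0.2,6,-0.1,0,0,0,0.65],[-0.2,9,-0.1,0,0,0,0.65],[-0.2,10.5,-0.1,0,0,0,0.65],[-0.2,11.5,-0.1,0,0,0,0.65],[-0.2,12.4,-0.1,0,0,0,0.65],[-0.2,12.9,-0.1,0,0,0,0.65],[-0.2,12.9,-0.1,0,0,0,0.65]]]'

```text
clock: 2.75
tcp_pos: [0.5378, -0.2883, 0.0723]
tcp_rot: [-0.666, 1.813, -1.813]
wrist_force: [0.1, -0.2, 0.5]
finger_gap: 0.35
```

No contact on the way down. Close the gripper and lift.

Request:
send_rows --newtons 50 --steps '[[[0,0,0,0,0,0,1],[0,0,0,0,0,0,1],[0,0,0,0,0,0,1],[0,0,0,0,0,0,1],[0,0,0,0,0,0,1],[0,0,0,0,0,0,1],[0,0,0,0,0,0,1],[0,-1,0,0,0,0,1],[0,-2.5,0,0,0,0,1],[0,-4.5,0,0,0,0,1],[0,-7,0,0,0,0,1],[0,-10,0,0,0,0,1],[0,-12,0,0,0,0,1],[0,-12,0,0,0,0,1]]]'

```text
clock: 4.5
tcp_pos: [0.5392, -0.2893, 0.1952]
tcp_rot: [-0.662, 1.808, -1.816]
wrist_force: [0.4, 0.4, -1.8]
finger_gap: 0.111
```

Run:
```python
from h import *
s=get_state();print(s['tcp_pos'],s['finger_gap'],s['wrist_force'])
b=snap('scene');i=b['color'][100:340,60:340,::-1];cv2.imwrite('pics/e.png',cv2.resize(i,None,fx=2.4,fy=2.4,interpolation=2))
```

```text
[ 0.53923334 -0.28925912  0.19519758] 0.11090283904089322 [ 0.43966998  0.43498032 -1.81338356]
```

View pics/e.png

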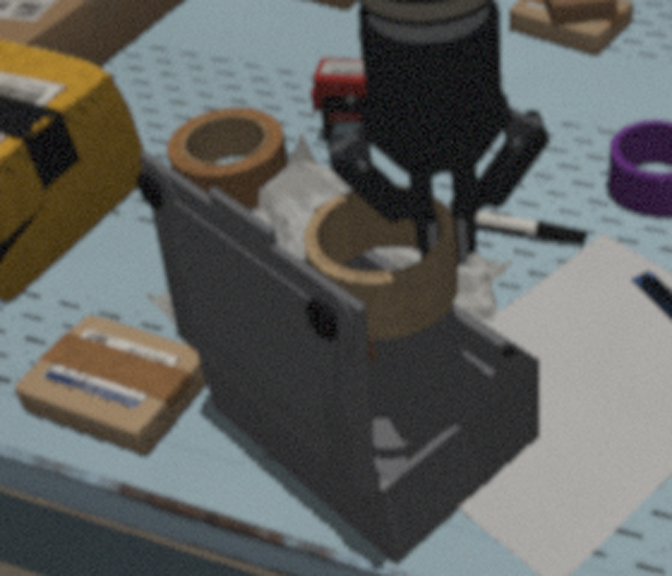

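Roll gripped and level, clear of the case (crop 380,260), with the lid undisturbed. Carry it to the bare spot.

Request:
send_rows --steps '[[[2,0,-0.6,0,0,0,1],[5,0,-1.5,0,0,0,1],[9,0,-2.7,0,0,0,1],[13,0,-3.9,0,0,0,1],[17,0,-5.1,0,0,0,1],[21,0,-6.3,0,0,0,1],[25,0,-7.5,0,0,0,1],[29,0,-8.7,0,0,0,1],[32.5,2,-9.8,0,0,0,1],[35,4,-10.4,0,0,0,1],[35.9,6,-10.7,0,0,0,1],[35.9,8,-10.7,0,0,0,1],[35.9,10,-10.7,0,0,0,1],[35.9,12,-10.7,0,0,0,1],[35.9,13,-10.7,0,0,0,1],[35.9,13,-10.7,0,0,0,1]]]'

```text
clock: 6.55
tcp_pos: [0.1937, -0.4375, 0.061]
tcp_rot: [-0.665, 1.817, -1.81]
wrist_force: [-0.1, 0.5, -1.4]
finger_gap: 0.109
```

Run:
```python
from h import *
s=get_state();print(s['tcp_pos'],s['finger_gap'],s['wrist_force'],totool([.1965,-.4397,.019]))
a=snap('scene');b=snap('top')
A=cv2.resize(a['color'][100:260,140:380,::-1],(400,267));B=cv2.resize(b['color'][200:420,250:560,::-1],(400,284))
cv2.imwrite('pics/f.png',np.vstack([A,B]))
```

```text
[ 0.19371188 -0.43750179  0.06103982] 0.10926742551956727 [-0.12063042  0.51148801 -1.42957689] [-0.06591519  4.20286054  0.36213167]
```

View pics/f.png

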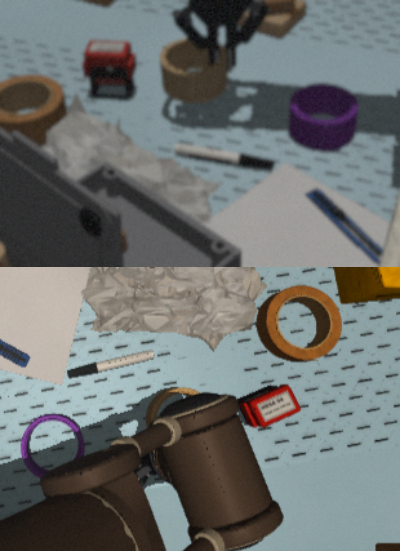

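The roll hangs over bare table between the marker, red tin and purple roll. Lower it slowly.

Request:
send_rows --steps '[[[0,1.5,0,0,0,0,1],[0,2.8,0,0,0,0,1],[0,3.5,0,0,0,0,1],[0,3.9,0,0,0,0,1],[0,4.2,0,0,0,0,1],[0,4.35,0,0,0,0,1],[0,4.4,0,0,0,0,1],[0,4.4,0,0,0,0,1]]]'

```text
clock: 7.65
tcp_pos: [0.1948, -0.4392, 0.0185]
tcp_rot: [-0.666, 1.813, -1.814]
wrist_force: [0.4, -0.7, -1.5]
finger_gap: 0.113
```

Request:
send_rows --steps '[[[0,0.1,0,0,0,0,1],[0,0.2,0,0,0,0,1],[0,0.2,0,0,0,0,1]]]'

```text
clock: 8.02
tcp_pos: [0.1947, -0.4391, 0.0169]
tcp_rot: [-0.666, 1.813, -1.813]
wrist_force: [-1.6, 2.2, 4.6]
finger_gap: 0.106
```

Contact with the table. Release and rise.

Request:
send_rows --steps '[[[0,0,0,0,0,0,0.9],[0,0,0,0,0,0,0.8],[0,0,0,0,0,0,0.7],[0,0,0,0,0,0,0.65],[0,0,0,0,0,0,0.65],[0,0,0,0,0,0,0.65],[0,-2,0,0,0,0,0.65],[0,-5,0,0,0,0,0.65],[0,-9,0,0,0,0,0.65],[0,-14,0,0,0,0,0.65],[0,-19,0,0,0,0,0.65],[0,-24,0,0,0,0,0.7],[0,-27,0,0,0,0,1],[0,-27,0,0,0,0,1],[0,-27,0,0,0,0,1]]]'

```text
clock: 9.9
tcp_pos: [0.1944, -0.4381, 0.2849]
tcp_rot: [-0.666, 1.815, -1.811]
wrist_force: [-0.6, -0.8, -0.4]
finger_gap: 0.001
```

Run:
```python
from h import *
s=get_state();print(s['tcp_pos'],s['finger_gap'],s['wrist_force'],s['qpos'])
print(R.from_rotvec(s['tcp_rot']).as_matrix().round(3))
a=snap('scene');P=world(a);z=P[...,2]
hsv=cv2.cvtColor(a['color'],cv2.COLOR_RGB2HSV)
m=(abs(P[...,0]-.223)<.07)&(abs(P[...,1]+.471)<.07)&(z>.035)&(z<.08);q=P[m];print('roll top',len(q),np.percentile(q[:,2],[50,98]),np.percentile(q,[2,98],axis=0)[:,:2])
# lid from scene: outer face points
C=np.array([.5497,-.3627]);th=np.deg2rad(-13.7);A=np.array([[np.cos(th),-np.sin(th)],[np.sin(th),np.cos(th)]])
o=(P[...,:2]-C)@A
for h in range(10,27,2):
    k=(abs(z*100-h)<.5)&(abs(o[...,0]-.07)<.04)&(abs(o[...,1])<.06)
    if k.sum()>3:print(h,np.percentile(o[k][:,0],[5,50,95]))
```

```text
[ 0.19443826 -0.43809568  0.28488995] 0.0013885301030825046 [-0.63791833 -0.84604986 -0.40342897] [-1.24396643e+00 -2.65818928e-02  1.90426301e+00 -5.38467921e-06
  1.26615372e+00 -3.76739902e-01]
[[-0.763 -0.001  0.647]
 [-0.647  0.002 -0.763]
 [-0.001 -1.    -0.002]]
roll top 544 [0.04577674 0.05045726] [[ 0.18014746 -0.51133079]
 [ 0.26707151 -0.42362346]]
10 [0.0826699  0.08355523 0.08432179]
12 [0.0819402  0.08266237 0.08344174]
14 [0.08035733 0.08114949 0.08203949]
16 [0.07828911 0.07922608 0.0801446 ]
18 [0.07657221 0.07737579 0.07830241]
20 [0.07474982 0.07551425 0.07648618]
22 [0.07272559 0.07367157 0.07455204]
24 [0.06717141 0.07039354 0.07132359]
26 [0.06480162 0.06692045 0.06924968]
```

The roll lies flat at about (0.224, -0.467), with its top at about 0.05 m. The lid stands at about 85°. Next I take the shut fingers over and behind the lid at its middle.

Request:
send_rows --steps '[[[0,-3,0,0,0,0,1],[-2,-6,1.4,0,5,0,1],[-5,-7.5,3.4,0,10,0,1],[-9,-8,6.2,0,15,0,1],[-13,-8,8.9,0,20,0,1],[-17,-8,11.6,0,25,0,1],[-21,-8,14.4,0,30,0,1],[-25,-8,17.1,0,35,0,1],[-29,-8,19.9,0,40,0,1],[-33,-8,22.6,0,45,0,1],[-36.5,-8,25,0,50,0,1],[-38.8,-8,26.5,0,54,0,1],[-38.8,-8,26.5,0,54,0,1],[-38.8,-8,26.5,0,54,0,1]]]'

```text
clock: 11.7
tcp_pos: [0.661, -0.39, 0.364]
tcp_rot: [-0.247, -2.094, 2.092]
wrist_force: [-0.5, 0.1, -0.7]
finger_gap: -0.002
```

```bash
cat >> h.py <<'E'
C=np.array([.5497,-.3627]);th=np.deg2rad(-13.7);A=np.array([[np.cos(th),-np.sin(th)],[np.sin(th),np.cos(th)]])
def own(p):p=np.asarray(p);return np.r_[(p[:2]-C)@A,p[2]]
def st():
    s=get_state();print(s['clock'],s['tcp_pos'],'own',own(s['tcp_pos']).round(4),'F',s['wrist_force'].round(1),'q',s['qpos'].round(2));print(R.from_rotvec(s['tcp_rot']).as_matrix().round(3));return s
E
python3 - <<'E'
from h import *
st()
a=snap('scene');i=a['color'][60:340,40:340,::-1];cv2.imwrite('pics/g.png',cv2.resize(i,None,fx=2,fy=2,interpolation=2))
E
```

```text
11.7 [ 0.66096738 -0.3900182   0.36401566] own [ 1.146e-01 -2.000e-04  3.640e-01] F [-0.5  0.1 -0.7] q [-0.59  0.53  1.07 -0.    1.55  1.22]
[[-0.972 -0.004 -0.236]
 [ 0.236  0.002 -0.972]
 [ 0.004 -1.    -0.001]]
```

View pics/g.png

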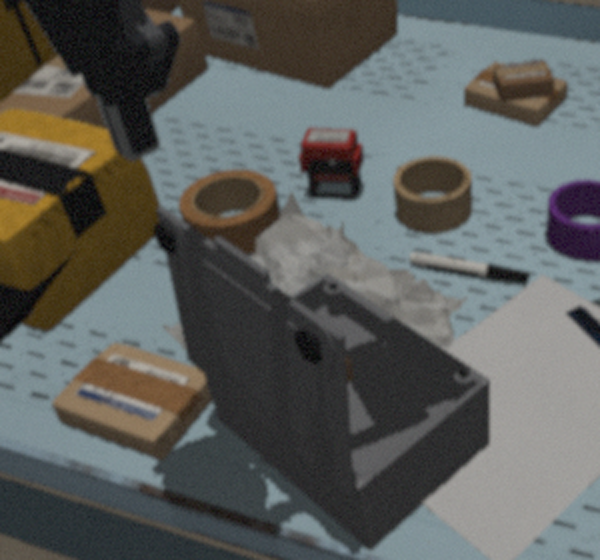

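The roll stands flat on the table (crop 433,193), and the gripper is above and behind the lid. Descend behind it.

Request:
send_rows --steps '[[[0,4,0,0,0,0,1],[0,8,0,0,0,0,1],[0,12,0,0,0,0,1],[0,14.5,0,0,0,0,1],[0,16.4,0,0,0,0,1],[0.5,16.4,0,0,0,0,1],[1,16.4,0,0,0,0,1],[1.5,16.4,0,0,0,0,1],[2,16.4,0,0,0,0,1],[2.5,16.4,0,0,0,0,1]]]'

```text
clock: 13.0
tcp_pos: [0.6376, -0.3841, 0.203]
tcp_rot: [-0.252, -2.095, 2.096]
wrist_force: [-0.5, -0.2, -0.3]
finger_gap: 0.0
```

```bash
python3 -c "
from h import *
st()"
```

```text
13.0 [ 0.6376455  -0.3841392   0.20296665] own [ 0.0905 -0.      0.203 ] F [-0.5 -0.2 -0.3] q [-0.6   0.56  1.34 -0.    1.25  1.21]
[[-0.972  0.001 -0.237]
 [ 0.237 -0.001 -0.972]
 [-0.001 -1.     0.   ]]
```

Request:
send_rows --steps '[[[0.8,0,0,0,0,0,1],[1.5,0.2,0,0,0,0,1],[2.3,0.4,0,0,0,0,1],[3.2,0.7,0,0,0,0,1],[4.1,1.0,0,0,0,0,1],[5.0,1.4,0,0,0,0,1],[5.8,1.85,0,0,0,0,1],[6.6,2.4,0,0,0,0,1],[7.35,3.0,0,0,0,0,1]]]'

```text
clock: 14.12
tcp_pos: [0.5655, -0.3665, 0.1716]
tcp_rot: [-0.25, -2.095, 2.094]
wrist_force: [-0.4, 0.4, 2.3]
finger_gap: -0.001
```

Run:
```python
from h import *
st()
a=snap('scene');P=world(a);z=P[...,2];o=(P[...,:2]-C)@A
for y in (-.07,-.05,.05,.07):
  k=(abs(o[...,1]-y)<.008)&(z>.10)&(z<.25)&(o[...,0]>-.12)&(o[...,0]<.08);q=np.c_[o[k][:,0],z[k]]
  if len(q)>20:
    d=np.polyfit(q[:,0],q[:,1],1);print(y,len(q),'deg',np.rad2deg(np.arctan(-d[0])))
```

```text
14.125 [ 0.56547249 -0.36647889  0.17160582] own [1.620e-02 1.000e-04 1.716e-01] F [-0.4  0.4  2.3] q [-0.64  0.46  1.56 -0.    1.13  1.17]
[[-0.972 -0.001 -0.237]
 [ 0.237  0.    -0.972]
 [ 0.001 -1.    -0.   ]]
-0.07 423 deg 47.234485642336196
-0.05 464 deg 50.71134065416226
0.05 837 deg 46.87311733178402
0.07 787 deg 47.56517684373948
```

Lid follows (about 47°). Carry on to shut.

Request:
send_rows --steps '[[[0.7,0.7,0,0,0,0,1],[1.3,1.4,0,0,0,0,1],[1.9,2.2,0,0,0,0,1],[2.4,3.0,0,0,0,0,1],[2.8,3.9,0,0,0,0,1],[3.1,4.8,0,0,0,0,1],[3.4,5.7,0,0,0,0,1],[3.5,6.6,0,0,0,0,1],[3.6,7.2,0,0,0,0,1],[3.6,7.5,0,0,0,0,1],[3.6,7.6,0,0,0,0,1],[3.6,7.6,0,0,0,0,1]]]'

```text
clock: 15.68
tcp_pos: [0.5317, -0.3583, 0.0963]
tcp_rot: [-0.252, -2.095, 2.095]
wrist_force: [0.3, 0.8, 0.2]
finger_gap: -0.003
```

Request:
send_rows --steps '[[[0,0.1,0,0,0,0,1],[0,0.2,0,0,0,0,1],[0,0.3,0,0,0,0,1],[0,0.3,0,0,0,0,1]]]'

```text
clock: 16.18
tcp_pos: [0.5318, -0.3584, 0.0941]
tcp_rot: [-0.252, -2.095, 2.095]
wrist_force: [-0.5, 0.7, 4.6]
finger_gap: 0.0
```

Request:
send_rows --steps '[[[0,0.1,0,0,0,0,1],[0,0.2,0,0,0,0,1],[0,0.2,0,0,0,0,1]]]'

```text
clock: 16.55
tcp_pos: [0.5318, -0.3584, 0.0939]
tcp_rot: [-0.252, -2.095, 2.095]
wrist_force: [-3.7, 2.6, 13.3]
finger_gap: -0.0
```

The lid is hard against the rim at z 0.0939, with 13 N. Rise and locate the pins.

Request:
send_rows --steps '[[[0,-3,0,0,0,0,1],[2,-7,0,0,0,0,1],[5,-11,0,0,0,0,1],[9,-15,0,0,0,0,1],[13,-18,0,0,0,0,1],[16,-20,0,0,0,0,1],[16,-20,0,0,0,0,1],[16,-20,0,0,0,0,1]]]'

```text
clock: 17.55
tcp_pos: [0.3762, -0.3203, 0.2906]
tcp_rot: [-0.252, -2.095, 2.094]
wrist_force: [0.4, 0.7, 0.6]
finger_gap: -0.001
```

```bash
cat > pins.py <<'E'
from h import *
import sys
def pins(name):
    a=snap(name);P=world(a);z=P[...,2];o=(P[...,:2]-C)@A
    K=a['camera_matrix'];T=a['camera_from_world'];Ti=np.linalg.inv(T)
    for n,y in(('L',.085),('R',-.085)):
        k=(abs(o[...,0]+.068)<.025)&(abs(o[...,1]-y)<.025)
        k2=k&(z>.0975)&(z<.115)
        lid=k&(z>.085)&(z<.0965)
        q=P[k2]
        if len(q)<8: print(name,n,'few',len(q));continue
        e,r=cv2.minEnclosingCircle(np.float32(q[:,:2]))
        print(name,n,len(q),'centre',np.round(e,4),'r',round(r,4),'med',np.median(q,0).round(4),'own',own([*e,0]).round(4)[:2],'top z',np.percentile(q[:,2],[50,90]).round(4),'lid z',np.median(P[lid][:,2]).round(4) if lid.any() else None)
    return a
if __name__=='__main__':
    st();a=pins('scene');b=pins('top')
    i=np.hstack([cv2.resize(a['color'][180:340,100:300,::-1],(400,320)),cv2.resize(b['color'][90:240,240:420,::-1],(400,320))]);cv2.imwrite('pics/'+sys.argv[1],i)
E
python3 pins.py p1.png
```

```text
17.55 [ 0.37621597 -0.3203439   0.29063359] own [-1.786e-01  1.000e-04  2.906e-01] F [0.4 0.7 0.6] q [-0.79 -0.    1.87  0.    1.28  1.02]
[[-0.972  0.    -0.237]
 [ 0.237  0.    -0.972]
 [-0.    -1.    -0.   ]]
scene L 142 centre [ 0.5075 -0.2656] r 0.0135 med [ 0.5095 -0.2648  0.1054] own [-0.064   0.0844] top z [0.1054 0.1069] lid z 0.0942
scene R 102 centre [ 0.4672 -0.4314] r 0.0134 med [ 0.4685 -0.4294  0.1041] own [-0.0639 -0.0863] top z [0.1041 0.1054] lid z 0.0946
top L few 0
top R few 0
```

View pics/p1.png

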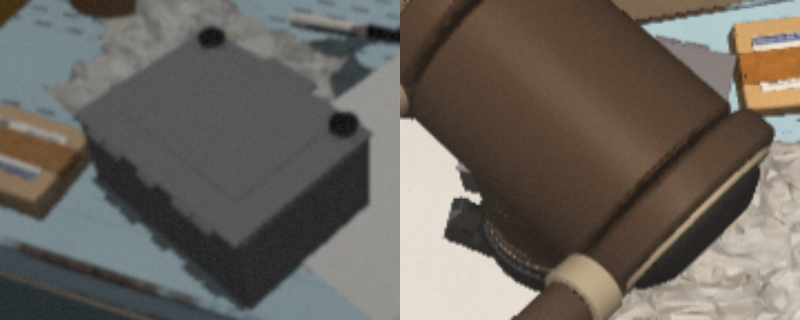

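Lid is flat on the rim. Both pins stand proud, left crop (343,124) and right (210,37), at z ≈ 0.105–0.107. Go to the left pin.

Request:
send_rows --steps '[[[-3,3,-2.2,0,0,0,1],[-6,6,-4.4,0,0,0,1],[-9,9,-6.6,0,0,0,1],[-11.5,12,-8.4,0,0,0,1],[-11.5,15,-8.45,0,0,0,1],[-11.5,17,-8.45,0,0,0,1],[-11.5,17.5,-8.45,0,0,0,1],[-11.5,18,-8.45,0,0,0,1],[-11.5,18,-8.45,0,0,0,1]]]'

```text
clock: 18.77
tcp_pos: [0.508, -0.2657, 0.1115]
tcp_rot: [-0.252, -2.095, 2.095]
wrist_force: [0.2, -1.0, 0.0]
finger_gap: 0.001
```

```bash
python3 -c "
from h import *
st()"
```

```text
18.775 [ 0.50802055 -0.26567898  0.11151451] own [-0.0635  0.0844  0.1115] F [ 0.2 -1.   0. ] q [-0.56  0.35  1.84  0.    0.94  1.25]
[[-0.972  0.    -0.237]
 [ 0.237 -0.    -0.972]
 [-0.001 -1.     0.   ]]
```

Request:
send_rows --steps '[[[0,0.4,0,0,0,0,1],[0,0.6,0,0,0,0,1],[0,0.8,0,0,0,0,1],[0,1.0,0,0,0,0,1],[0,1.1,0,0,0,0,1],[0,1.2,0,0,0,0,1],[0,1.2,0,0,0,0,1]]]'

```text
clock: 19.65
tcp_pos: [0.508, -0.2658, 0.101]
tcp_rot: [-0.252, -2.094, 2.095]
wrist_force: [-2.3, 1.0, 7.0]
finger_gap: 0.002
```

Request:
send_rows --steps '[[[0,0.1,0,0,0,0,1],[0,0.2,0,0,0,0,1],[0,0.3,0,0,0,0,1],[0,0.3,0,0,0,0,1]]]'

```text
clock: 20.15
tcp_pos: [0.5081, -0.2658, 0.1]
tcp_rot: [-0.252, -2.094, 2.095]
wrist_force: [-6.4, 3.8, 15.9]
finger_gap: -0.001
```

Request:
send_rows --steps '[[[0,0.1,0,0,0,0,1],[0,0.2,0,0,0,0,1],[0,0.2,0,0,0,0,1]]]'

```text
clock: 20.52
tcp_pos: [0.5081, -0.2659, 0.0998]
tcp_rot: [-0.251, -2.094, 2.095]
wrist_force: [-9.2, 4.7, 25.9]
finger_gap: 0.001
```

The left pin is at its hard stop (26 N, with no further travel). On to the right pin.

Request:
send_rows --steps '[[[0,-2,0,0,0,0,1],[0,-5,2,0,0,0,1],[0,-5,6,0,0,0,1],[0,-5,10,0,0,0,1],[0,-5,14,0,0,0,1],[0,-5,17,0,0,0,1],[0,-3,17,0,0,0,1],[0,-1.8,17,0,0,0,1],[0,-1.8,17,0,0,0,1]]]'

```text
clock: 21.65
tcp_pos: [0.4663, -0.428, 0.1096]
tcp_rot: [-0.246, -2.097, 2.09]
wrist_force: [0.4, -0.3, 0.5]
finger_gap: 0.0
```

```bash
python3 -c "
from h import *
st()"
```

```text
21.65 [ 0.46633977 -0.42795053  0.10963797] own [-0.0655 -0.0831  0.1096] F [ 0.4 -0.3  0.5] q [-0.81  0.46  1.69  0.    1.    1.  ]
[[-0.972 -0.004 -0.236]
 [ 0.236  0.004 -0.972]
 [ 0.004 -1.    -0.003]]
```

Request:
send_rows --steps '[[[0,0.1,0,0,0,0,1],[0,0.3,0,0,0,0,1],[0,0.5,0,0,0,0,1],[0,0.7,0,0,0,0,1],[0,0.9,0,0,0,0,1],[0,1.1,0,0,0,0,1],[0,1.2,0,0,0,0,1],[0,1.3,0,0,0,0,1],[0,1.3,0,0,0,0,1]]]'

```text
clock: 22.78
tcp_pos: [0.4676, -0.4308, 0.101]
tcp_rot: [-0.252, -2.095, 2.095]
wrist_force: [-2.8, 1.4, 7.7]
finger_gap: -0.002
```

Request:
send_rows --steps '[[[0,0.1,0,0,0,0,1],[0,0.2,0,0,0,0,1],[0,0.3,0,0,0,0,1],[0,0.4,0,0,0,0,1],[0,0.5,0,0,0,0,1],[0,0.5,0,0,0,0,1]]]'

```text
clock: 23.52
tcp_pos: [0.4677, -0.4309, 0.0999]
tcp_rot: [-0.251, -2.095, 2.094]
wrist_force: [-6.9, 6.3, 23.7]
finger_gap: 0.0
```

Request:
send_rows --steps '[[[0,-3,0,0,0,0,1],[0,-7,0,0,0,0,1],[2,-11,2,0,0,0,1],[5,-15,5,0,0,0,1],[8,-18,8,0,0,0,1],[11,-20,11,0,0,0,1],[14,-20,14,0,0,0,1],[17,-20,17,0,0,0,1],[19,-20,19,0,0,0,1],[19,-20,19,0,0,0,1]]]'

```text
clock: 24.78
tcp_pos: [0.236, -0.5712, 0.2941]
tcp_rot: [-0.254, -2.093, 2.093]
wrist_force: [0.2, 0.1, -0.3]
finger_gap: 0.002
```

```bash
sed -i "s/(z>.0975)/(z>.0972)/; s/a\['color'\]\[180:340,100:300/a['color'][80:350,60:400/; s/b\['color'\]\[90:240,240:420/b['color'][60:420,160:560/" pins.py; python3 pins.py p2.png
```

```text
24.775 [ 0.23599171 -0.57117519  0.29410813] own [-0.2554 -0.2768  0.2941] F [ 0.2  0.1 -0.3] q [-1.25  0.25  1.58 -0.    1.31  0.56]
[[-0.971 -0.    -0.24 ]
 [ 0.24   0.    -0.971]
 [ 0.    -1.     0.   ]]
scene L 137 centre [ 0.5078 -0.2669] r 0.0137 med [ 0.5089 -0.2659  0.0996] own [-0.0634  0.0832] top z [0.0996 0.101 ] lid z 0.094
scene R 105 centre [ 0.4679 -0.4289] r 0.0145 med [ 0.4697 -0.4288  0.0998] own [-0.0638 -0.0837] top z [0.0998 0.101 ] lid z 0.0942
top L 202 centre [ 0.5088 -0.2696] r 0.0241 med [ 0.507  -0.2652  0.1001] own [-0.0618  0.0807] top z [0.1001 0.1025] lid z 0.0952
top R 209 centre [ 0.4697 -0.4275] r 0.0278 med [ 0.4663 -0.4286  0.1003] own [-0.0623 -0.0819] top z [0.1003 0.1026] lid z 0.095
```

View pics/p2.png

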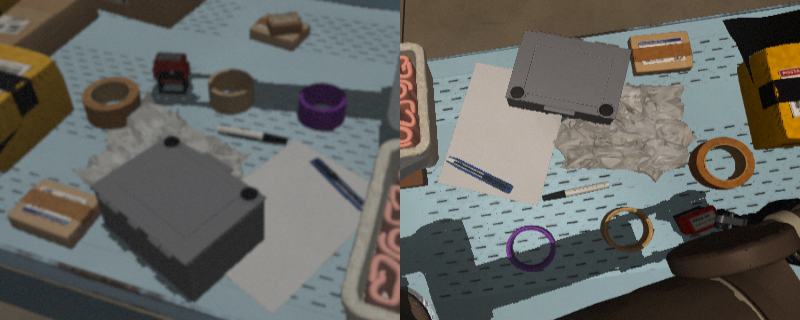

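All good: the case is shut and both pins are home (tops about 0.100 m). The roll is flat on bare table at (627,229), and the marker and knife haven't moved. Arm touching nothing.

```bash
python3 -c "
from workcell import *
print(hand_in())"
```

```text
the job is handed in; nothing more can be done
None
```

The job is done and handed in at about 25 s on the robot clock, well under the 72 s limit.

- **Tape roll:** I lifted it out by its wall and set it flat on bare table at about (0.224, -0.467). Its top measures 46–50 mm, as expected for a 48 mm roll.
- **Parcel:** it stayed in the case. I last saw it there before the lid was shut, and nothing touched it.
- **Lid:** I pushed it shut from behind. It stopped hard on the rim, and its upper face measures 94–95 mm against 94 mm nominal.
- **Pins:** I pressed the left pin to 26 N and the right to 24 N, until each gave no further travel. Both cameras show their tops at about 100 mm, against 100.5 mm nominal when home.
- **Other things:** the marker, knife and everything else look where they were in the last pictures. The arm is clear, with no force on the wrist.

No check failed. The only disagreement was in the top camera's last look: its depth gave pin radii of 24–28 mm instead of 13.5 mm, probably because noisy lid points were counted in. The pin heights still matched.

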